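# Take the die's temperature and hang the thermometer up

## Robot

A 6-joint arm with a two-finger parallel gripper is mounted at the origin on the work surface. World frame = base frame: x ahead of the robot, y to its left, z up, the work surface at z = 0. Lengths are in m, angles in rad, forces in N, time in s.
With the tool pointing down it reaches from about 0.325 to 0.85 m from the base axis. Payload 4.4 kg.
Tool frame: the origin (TCP) lies on the centre line of the jaws, within the pads' length; the fingertips stand 25 mm ahead of it and the grasp point (between the pads) lies 6 mm ahead of it; z points along the fingers, y is the line along which they close (so a half turn about z gives the same grasp; the last joint's range is limited). The gripper opens to 94 mm and grips with 3 to 60 N. Pads are 16 mm wide; open, the fingers measure 119 mm over their backs; the gripper's body (75 mm by 177 mm) begins 78 mm behind the grasp point.
Start: joints at [-1.278, 0.207, 1.542, -0, 1.393, -0.15], TCP at [0.247, -0.519, 0.23] pointing down, gripper open.
Joint ranges: [-2.73, 2.73], [-0.86, 2.22], [0.23, 2.46], [-1.11, 4.25], [0.08, 2.63], [-2.82, 2.82]. Speed limits (rad/s): [2.79, 2.79, 3.14, 3.14, 3.14, 3.14].

## Interface

Orientations are given as a rotation vector (axis times angle).
In Python, from station import r, eyes gives the robot as it stands.
- The arm moves only by the tool drive_tool, never from a script. Its argument "moves" is a list that holds one entry, the list of rows, each a list of 7 numbers: the finger opening in m, from 0 to 0.094, then the shift along the tool's x, y, z in m, then the turn, a rotation vector about the tool's x, y, z in degrees. A call has 1 to 10 rows; each row shifts and turns the commanded pose from where the row before left it, along the tool's axes as they then stand; what a row does not reach is not made up. A row lasts 1/10 s, in which the tool goes at most 50 mm and 8.59 degrees, less where a joint would pass 70% of its speed; a pose out of reach is approached as far as the arm can. A call with a gripper value outside its range is refused whole. The fingers move at their own pace and stop on an object; "grip_force" is the grip in N (left out, the last holds). Time passes only in rows, so rows that do not move let the fingers close. It gives the time, the measured TCP pose, the force, the opening and the grip force at its end, in the units of the state.
- r.read_state(): the state, without advancing time (a new reading comes with each control period).
- eyes.capture(name): name is "scene" or "top"; returns a dict with "img" (480x640x3 uint8, red, green, blue), "mtx" (3x3 intrinsics, pixels), "k1" (the pictures are not rectified: a ray, as slopes to the right and down, at radius r is drawn at 1 + k1 r^2 times it, then the intrinsics apply), "rvec" (rotation vector, rad) and "tvec" (3), from world to camera coordinates, as OpenCV has them. Camera axes: x right, y down, z forward; pixel columns grow to the right and rows downward; lengths in m; the calibration is good to about 2 mm. A picture is of the moment at which its call begins. There is no depth.
- r.job_done(): hands the job in; it is judged then, once.
The state is a dict: "time": time; "qpos": joint angles; "qd": joint speeds; "joint_torque": joint torques, N m; "tool_pos": TCP position; "tcp_rot": TCP orientation; "ft_force": force on the tool from outside, world axes, zero at the start; "wrist_torque": the same for the moment, N m; "opening": opening from 0.0 (shut) to 1.0 (fully open); "grip_force": force on a finger pad.
Only numpy, scipy, OpenCV 4.12 (cv2) and the standard library are available. Lean on these libraries where they do the work, as an engineer would, in place of code of your own. Each camera call takes 0.05 s, during which the arm holds its last target. There are 200 camera calls.

## Task

Pick up the infrared thermometer and aim its lens squarely at the middle of the round black measuring spot that sticks out of the side of the steel pressing die, about 80 mm away, and hold it still there for at least one second. Then hang the thermometer by its wire eye on the peg of the tool stand, let go, and wait until it hangs still, lens end down. Do not touch the die with the thermometer or the gripper, and leave the other things on the bench where they are.

Things in the scene. Friction and masses are not known exactly. Their poses are not given: they have to be found in the camera images.
- thermometer: grey plastic infrared thermometer, 171 mm long, 0.15-0.31 kg, loose on the bench. Origin: centre of its underside, near its centre of mass; x points along it to the lens, z out of its top. Body: x -60 to 45 mm, 30 mm wide (y), 40 mm high; grip it across y. Black lens barrel, 34 mm diameter, x 45 to 70 mm. A steel wire eye standing in the x-z plane at the other end reaches to x = -101 mm
- lens (a point): the centre of the thermometer's lens face, at x = 70, y = 0, z = 22 mm in the thermometer's frame; it looks along the thermometer's +x. Same axes as the thermometer
- eye (a point): the centre of the thermometer's wire eye, at x = -79, y = 0, z = 22 mm in its frame; free opening 32 mm diameter, outside 44 mm, wire 6 mm thick; the hole's axis is the thermometer's y. Same axes as the thermometer
- die: steel pressing die, fixed: square dark bolster plate 180 x 180 x 40 mm, on it a disc of 140 mm diameter up to 75 mm, on it a bright open-topped steel cup of 120 mm diameter up to 150 mm. Origin: centre of its underside, on the bench; its -x side is the front, from which the black measuring disc sticks out
- spot (a point): the centre of the flat round black measuring spot (face of a 40 mm diameter, 10 mm thick black disc on a 24 mm steel stub that sticks out of the die's cup), at x = -105, y = 0, z = 115 mm in the die's frame. It faces level along the die's -x axis. Same axes as the die
- stand: tool stand, fixed: grey base plate 120 x 120 x 15 mm, upright post of 20 mm diameter up to 265 mm, one steel peg. Origin: centre of its underside, on the bench; the peg points to its -x side
- peg_mid (a point): near the middle of the stand's peg, on its axis, at x = -55, y = 0, z = 260 mm in the stand's frame. The peg is a straight round bar of 12 mm diameter; its axis rises by 10 degrees from the post (x = 0, z = 250 mm) to the tip (x = -100, z = 268 mm, rounded end 6 mm beyond). A thing hung on it by an eye stays there, swings down and takes 5 to 8 s to stop swinging. Same axes as the stand
- socket0: loose unfired clay lamp socket, bell shaped, 90 mm diameter, 65 mm high; bystander. Origin: centre of its underside
- socket1: another such clay socket, 90 mm diameter, 65 mm high; bystander. Origin: centre of its underside
- socket2: a third such clay socket, 90 mm diameter, 65 mm high; bystander. Origin: centre of its underside
- spare_ring: loose steel ring, 100 mm diameter, 35 mm high; bystander. Origin: centre of its underside
- scraper: loose spatula; bystander. Its handle lies to its -x
- mug: loose white mug, 80 mm diameter, 90 mm high; bystander. Origin: centre of its underside
Not all that is in view belongs to the job. Of the things shaped like the thermometer, the grey one is meant.

How it is judged:
By the outcome, as a careful person would: the job done as asked, in the order asked, and still so for the second after the job is handed in, with the robot touching nothing.
It also fails if it takes over 72 s, if anything falls off the work surface, if the arm or the gripper's body presses on something with over 40 N, if the wrist force passes 120 N, or if a joint passes its speed limit or range.

## Working session

There is one attempt and no reset: what is moved stays moved. The work goes in short steps, Python scripts to look and compute and a tool call to move; the robot and the scene stay as the last step left them, time stands still between calls to the robot, and variables do not carry over. Pictures are saved under pics/ and viewed, at most 10 in all, crops included, and the job is handed in when it is done.

Besides the shell and the picture viewer there is one more tool, called after "Call:" as name([rows], argument=value, ...), one row to a line, values as JSON. drive_tool: Moves the arm, as the interface text tells. Its arguments: {"type":"object","properties":{"moves":{"type":"array","items":{"type":"array","items":{"type":"array","items":{"type":"number"}}}},"grip_force":{"type":"number"}},"required":["moves"]}

```bash
mkdir -p pics; ls
python3 - <<'E'
from station import r,eyes
import cv2,pickle
for n in("scene","top"):
    c=eyes.capture(n);cv2.imwrite(f"pics/{n}0.png",c["img"][:,:,::-1]);pickle.dump(c,open(f"{n}0.pkl","wb"))
    print(n,c["mtx"],c["k1"],c["rvec"],c["tvec"])
print(r.read_state())
E
```

```text
pics
scene [[473.73077279   0.         318.61053385]
 [  0.         473.73077279 241.15434253]
 [  0.           0.           1.        ]] -0.09563404111751833 [ 1.24958078  2.28412433 -0.95511309] [ 0.3105489  -0.11549066  1.8623639 ]
top [[588.66112446   0.         322.62200173]
 [  0.         588.66112446 236.88941637]
 [  0.           0.           1.        ]] 0.05940052385588929 [ 2.20645567 -2.14622003  0.11536299] [-0.07246102  0.49409987  1.9540216 ]
{'time': 0.1, 'qpos': array([-1.27749717e+00,  2.07368003e-01,  1.54277419e+00, -1.60980838e-05,
        1.39349439e+00, -1.50523741e-01]), 'qd': array([ 1.46218746e-03, -1.53251441e-03, -3.64189914e-03,  1.72041479e-03,
       -2.38924697e-05,  8.87227032e-04]), 'joint_torque': array([-2.33566561e-04, -3.71863389e+01, -2.82291931e+01,  6.99267536e-02,
        3.11058643e-02, -4.65532150e-05]), 'tool_pos': array([ 0.24668074, -0.51866161,  0.2294055 ]), 'tcp_rot': array([-3.06256756e+00, -6.91003482e-01,  2.53661193e-04]), 'ft_force': array([0.3368997 , 0.56508032, 0.15206707]), 'wrist_torque': array([-0.01235426,  0.04685207, -0.02008148]), 'grip_force': 0.0, 'opening': 1.0027474898224895}
```

View pics/scene0.png

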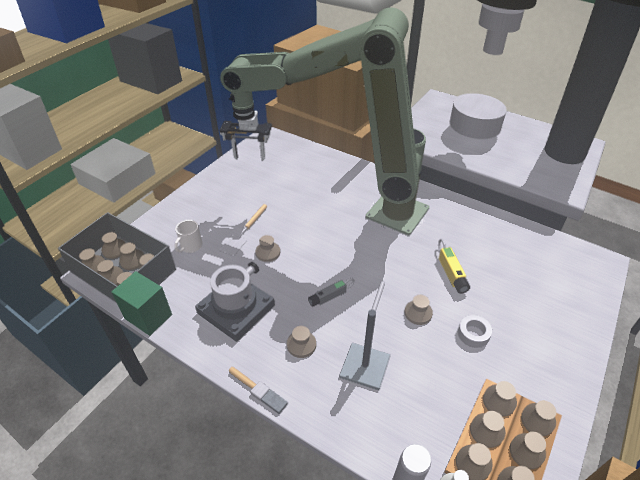

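View pics/top0.png

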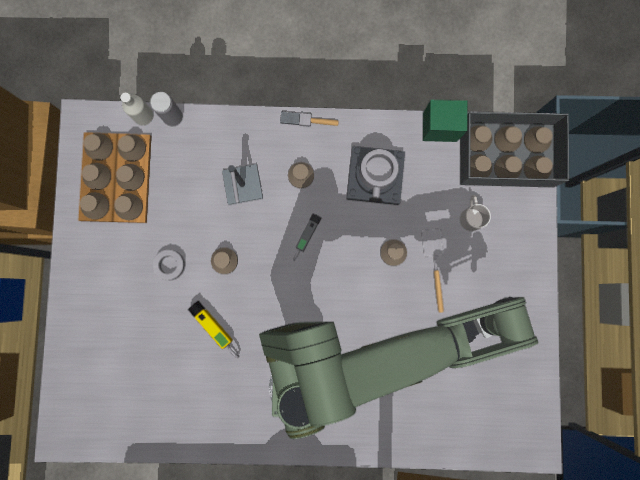

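The scene shows two thermometer-like things. The grey one is at scene (328,292) / top (307,236), with its lens toward the upper right in top. The yellow one is at scene (453,267) / top (212,328). The handles at (437,288) and (310,118) are scrapers. I choose the grey one and check it in a close crop.

Run:
```python
import cv2,pickle,numpy as np
t=pickle.load(open("top0.pkl","rb"))["img"];s=pickle.load(open("scene0.pkl","rb"))["img"]
def cr(i,x,y,w,h):
    return cv2.resize(i[y:y+h,x:x+w],(400,300),interpolation=cv2.INTER_CUBIC)
A=np.vstack([np.hstack([cr(t,265,205,80,60),cr(s,290,262,80,60)]),np.hstack([cr(t,200,130,80,60+20)[:300],cr(s,320,270,100,120)])])
cv2.imwrite("pics/crop1.png",A[:,:,::-1])
B=np.hstack([cv2.resize(t[130:220,330:420],(400,400),interpolation=cv2.INTER_CUBIC),cv2.resize(s[250:340,190:280],(400,400),interpolation=cv2.INTER_CUBIC)])
cv2.imwrite("pics/crop2.png",B[:,:,::-1])
```

```text
(no output)
```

View pics/crop1.png

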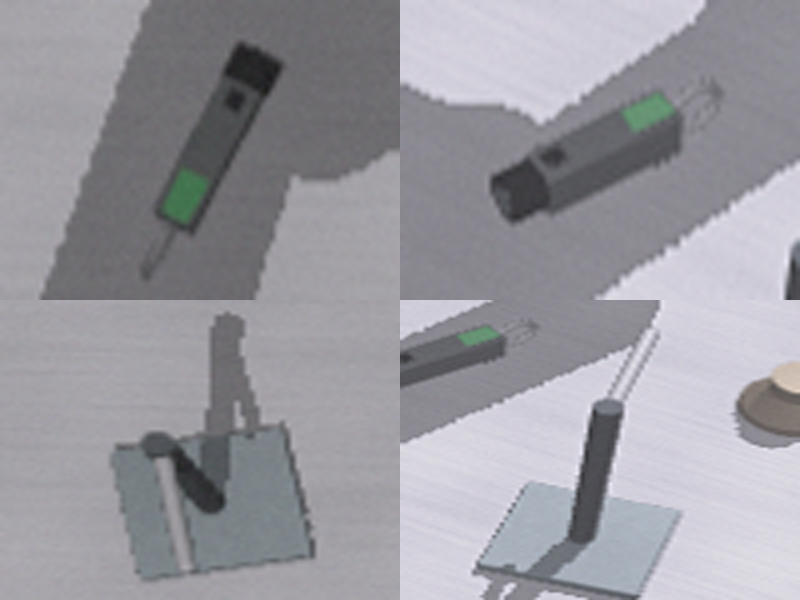

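View pics/crop2.png

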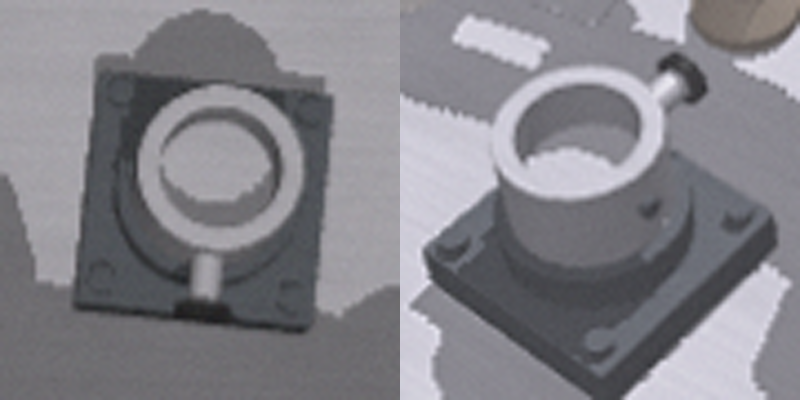

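The crops confirm the grey thermometer (green display, black barrel), with its lens at top (317,216) and its eye at (294,260). The die's spot faces the robot at top (375.6,202). The stand's peg also points at the robot, with its tip at top (237,202) and scene (384,283). Next I fit the poses.

```bash
cat > lib.py <<'E'
import cv2,pickle,numpy as np
from scipy.optimize import least_squares
from scipy.spatial.transform import Rotation as R
C={n:pickle.load(open(n+"0.pkl","rb")) for n in("top","scene")}
def proj(n,P):
    c=C[n];return cv2.projectPoints(np.float64(P).reshape(-1,1,3),c["rvec"],c["tvec"],c["mtx"],np.array([c["k1"],0,0,0,0]))[0][:,0]
def ground(n,uv,z):
    c=C[n];d=cv2.undistortPoints(np.float64(uv).reshape(-1,1,2),c["mtx"],np.array([c["k1"],0,0,0,0]))[:,0]
    Rm=cv2.Rodrigues(c["rvec"])[0];o=-Rm.T@c["tvec"];D=np.c_[d,np.ones(len(d))]@Rm
    return o+D*((z-o[2])/D[:,2])[:,None]
def fit(obs,x0):
    # obs: list of (cam,u,v,x,y,z mm) ; planar pose
    def f(p):
        out=[]
        for n in("top","scene"):
            o=np.array([k[1:] for k in obs if k[0]==n])
            if len(o): out.append((proj(n,R.from_euler('z',p[2]).apply(o[:,2:]/1e3)+[p[0],p[1],0])-o[:,:2]).ravel())
        return np.concatenate(out)
    s=least_squares(f,x0,loss="soft_l1");print(np.round(s.x[:2],4),"yaw deg",round(np.degrees(s.x[2]),2));print(np.round(f(s.x).reshape(-1,2),1).tolist());return s.x
E
cat > fit.py <<'E'
from lib import *
T=lambda u,v,*p:("top",265+u/5,205+v/5,*p)
S=lambda u,v,*p:("scene",290+(u-400)/5,262+v/5,*p)
th=[T(243,42,70,17,22),T(284,66,70,-17,22),T(226,75,45,15,40),T(267,99,45,-15,40),T(157,214,-60,15,40),T(190,235,-60,-15,40),T(147,278,-101,0,22),
S(722,92,-101,0,22),S(682,123,-60,15,40),S(660,90,-60,-15,40),S(680,152,-60,15,0),S(550,213,45,15,0),S(548,168,45,15,40)]
print("therm");a=fit(th,[.6,0,-.5])
T=lambda u,v,*p:("top",330+u*.225,130+v*.225,*p)
S=lambda u,v,*p:("scene",190+(u-400)*.225,250+v*.225,*p)
di=[T(97,72,90,90,40),T(333,97,90,-90,40),T(308,330,-90,-90,40),T(75,308,-90,90,40),T(174,319,-105,20,115),T(230,322,-105,-20,115),T(221,168,0,0,150),
S(578,132,0,0,150),S(425,245,90,-90,40),S(600,375,90,90,40),S(777,212,-90,90,40)]
print("die");b=fit(di,[.7,-.2,0])
T=lambda u,v,*p:("top",200+u/5,130+(v-300)/3.75,*p)
S=lambda u,v,*p:("scene",320+(u-400)/4,270+(v-300)/2.5,*p)
st=[T(112,448,60,60,15),T(285,425,60,-60,15),T(313,557,-60,-60,15),T(142,578,-60,60,15),T(157,443,0,0,265),T(186,571,-106,0,269),
S(608,407,0,0,265),S(657,332,-106,0,269),S(530,483,-60,-60,15),S(680,512,-60,60,15),S(640,597,60,60,15),S(478,570,60,-60,15)]
print("stand");c=fit(st,[.7,.2,0])
pickle.dump((a,b,c),open("poses.pkl","wb"))
print("sockets",ground("top",[[224,260],[301,174],[393,251]],.05).round(3).tolist(),"mug",ground("top",[[475,215]],.07).round(3))
E
python3 fit.py
```

```text
therm
[ 0.5035 -0.0078] yaw deg -27.26
[[-0.4, 0.4], [0.2, 0.4], [-0.2, -0.2], [-0.5, -0.6], [-1.6, -0.5], [-0.3, -0.4], [-1.5, -0.0], [-0.2, -0.8], [0.1, -2.7], [-0.4, -2.1], [-0.0, -0.8], [-1.3, -0.4], [-0.9, 0.9]]
die
[ 0.709  -0.2314] yaw deg -4.37
[[-0.1, -0.2], [-0.2, -0.3], [0.5, -0.2], [-0.5, -0.8], [-0.5, -0.2], [-0.7, 0.4], [-0.6, 0.2], [-0.2, -1.7], [-1.2, -0.3], [0.3, -0.5], [-0.4, -1.4]]
stand
[0.6719 0.2228] yaw deg 11.93
[[-1.7, -0.3], [-1.4, -0.3], [-1.0, -1.2], [-1.8, -0.5], [-1.0, -0.6], [-1.0, -0.2], [-0.2, -0.5], [-1.1, -1.6], [-0.7, -1.7], [0.4, -1.3], [-0.7, -0.6], [-0.8, -3.1]]
sockets [[0.408, 0.264, 0.05], [0.703, 0.02, 0.05], [0.453, -0.293, 0.05]] mug [[ 0.578 -0.558  0.07 ]]
```

```bash
cat >> lib.py <<'E'
def pose(s): return np.array(s["tool_pos"]),R.from_rotvec(s["tcp_rot"])
def down(yaw):  # tool pointing down, tool x at yaw (deg)
    return R.from_euler('z',yaw,degrees=True)*R.from_euler('x',180,degrees=True)
def need(s,P,Rt):
    p,q=pose(s)
    print("shift now(mm)",(q.inv().apply(np.array(P)-p)*1e3).round(1),"turn(deg)",np.degrees((q.inv()*Rt).as_rotvec()).round(2),"shift after turn",(Rt.inv().apply(np.array(P)-p)*1e3).round(1))
E
sed -i 's#265+u/5,205+v/5#264.6+u/5,204.6+v/5#;s#290+(u-400)/5,262+v/5#289.6+(u-400)/5,261.6+v/5#;s#330+u\*#329.6+u*#;s#130+v\*#129.6+v*#;s#190+(u#189.6+(u#;s#250+v#249.6+v#;s#200+u/5#199.6+u/5#;s#130+(v#129.6+(v#;s#320+(u#319.6+(u#;s#270+(v#269.7+(v#' fit.py
python3 fit.py
python3 - <<'E'
from lib import *; from station import r
a,b,c=pickle.load(open("poses.pkl","rb"))
need(r.read_state(),[a[0],a[1],.15],down(np.degrees(a[2])+180))
E
```

```text
therm
[ 0.5046 -0.0076] yaw deg -26.75
[[-0.3, 0.4], [0.4, 0.4], [0.1, -0.1], [-0.2, -0.6], [-1.2, -0.3], [0.2, -0.2], [-0.9, 0.2], [-0.1, -0.3], [0.3, -2.2], [-0.2, -1.6], [0.2, -0.3], [-0.9, 0.3], [-0.5, 1.6]]
die
[ 0.71   -0.2309] yaw deg -4.54
[[0.2, -0.1], [0.1, -0.1], [0.7, -0.1], [-0.3, -0.8], [-0.3, -0.2], [-0.5, 0.5], [-0.3, 0.3], [0.1, -1.1], [-0.9, 0.3], [0.4, 0.2], [-0.1, -0.6]]
stand
[0.6727 0.2224] yaw deg 11.9
[[-1.2, -0.1], [-0.9, -0.1], [-0.5, -1.0], [-1.3, -0.4], [-0.5, -0.5], [-0.5, -0.1], [-0.1, -0.1], [-1.0, -1.2], [-0.5, -1.2], [0.6, -0.8], [-0.6, -0.1], [-0.6, -2.7]]
sockets [[0.408, 0.264, 0.05], [0.703, 0.02, 0.05], [0.453, -0.293, 0.05]] mug [[ 0.578 -0.558  0.07 ]]
shift now(mm) [ 452.3 -350.6   80.2] turn(deg) [-4.0000e-02 -1.4000e-01 -1.2782e+02] shift after turn [-3.000e-01  5.724e+02  7.940e+01]
```

Call:
drive_tool([
  [[0.08,35,-27,0,0,0,0]],
])

```text
time: 0.2
tool_pos: [0.2677, -0.4778, 0.2297]
tcp_rot: [3.065, 0.683, -0.002]
ft_force: [1.3, 1.3, 1.5]
opening: 0.947
grip_force: 0.0
```

Shifts are in metres, so that row was just clipped to 50 mm. I continue in metres.

Call:
drive_tool([
  [[0.08,0.038,-0.029,0,0,0,0],[0.08,0.038,-0.029,0,0,0,0],[0.08,0.038,-0.029,0,0,0,0],[0.08,0.038,-0.029,0,0,0,0],[0.08,0.038,-0.029,0,0,0,0],[0.08,0.038,-0.029,0,0,0,0],[0.08,0.038,-0.029,0,0,0,0],[0.08,0.038,-0.029,0,0,0,0],[0.08,0.038,-0.029,0,0,0,0],[0.08,0.038,-0.029,0,0,0,0]],
])

```text
time: 1.2
tool_pos: [0.4884, -0.0477, 0.2302]
tcp_rot: [-3.064, -0.692, 0.001]
ft_force: [1.7, 0.0, 0.3]
opening: 0.851
grip_force: 0.0
```

Call:
drive_tool([
  [[0.08,0,0,0,0,0,-8.5],[0.08,0,0,0,0,0,-8.5],[0.08,0,0,0,0,0,-8.5],[0.08,0,0,0,0,0,-8.5],[0.08,0,0,0,0,0,-8.5],[0.08,0,0,0,0,0,-8.5],[0.08,0,0,0,0,0,-8.5],[0.08,0,0,0,0,0,-8.5],[0.08,0,0,0,0,0,-8.5],[0.08,0,0,0,0,0,-8.5]],
])

```text
time: 2.2
tool_pos: [0.4878, -0.0495, 0.2299]
tcp_rot: [-1.784, -2.585, 0.001]
ft_force: [-0.2, -1.2, 0.0]
opening: 0.85
grip_force: 0.0
```

Call:
drive_tool([
  [[0.08,0,0,0,0,0,-8.5],[0.08,0,0,0,0,0,-8.5],[0.08,0,0,0,0,0,-8.5],[0.08,0,0,0,0,0,-8.5],[0.08,0,0,0,0,0,-8.5],[0.08,0,0,0,0,0,0]],
])

```text
time: 2.8
tool_pos: [0.4878, -0.0496, 0.23]
tcp_rot: [-0.736, -3.053, -0.0]
ft_force: [-0.0, -1.0, -0.1]
opening: 0.854
grip_force: 0.0
```

```bash
cat > n1.py <<'E'
from lib import *; from station import r
a,b,c=pickle.load(open("poses.pkl","rb")); s=r.read_state(); print(s["qpos"].round(2))
need(s,[a[0],a[1],.031],down(np.degrees(a[2])+180))
E
python3 n1.py
```

```text
[-0.28  0.03  1.74 -0.    1.37 -1.38]
shift now(mm) [  4.  45. 199.] turn(deg) [-0.01 -0.06 -0.34] shift after turn [  3.9  45.  199. ]
```

Call:
drive_tool([
  [[0.08,0.004,0.045,0,0,0,0],[0.08,0,0,0.04,0,0,0],[0.08,0,0,0.04,0,0,0],[0.08,0,0,0.04,0,0,0],[0.08,0,0,0,0,0,0]],
])

```text
time: 3.3
tool_pos: [0.4995, -0.0066, 0.1046]
tcp_rot: [-0.736, -3.04, 0.001]
ft_force: [-0.3, 0.2, -0.3]
opening: 0.853
grip_force: 0.0
```

```bash
python3 n1.py
python3 - <<'E'
from station import eyes
import cv2,numpy as np
a=[]
for n,x,y in(("top",265,185),("scene",270,222)):
    c=eyes.capture(n)["img"][y:y+100,x:x+100];a.append(cv2.resize(c,(400,400),interpolation=cv2.INTER_CUBIC))
cv2.imwrite("pics/pre.png",np.hstack(a)[:,:,::-1])
E
```

```text
[-0.19  0.2   1.83 -0.    1.12 -1.28]
shift now(mm) [-5.9  1.7 73.5] turn(deg) [-0.22 -0.76 -0.47] shift after turn [-5.   1.4 73.6]
```

View pics/pre.png

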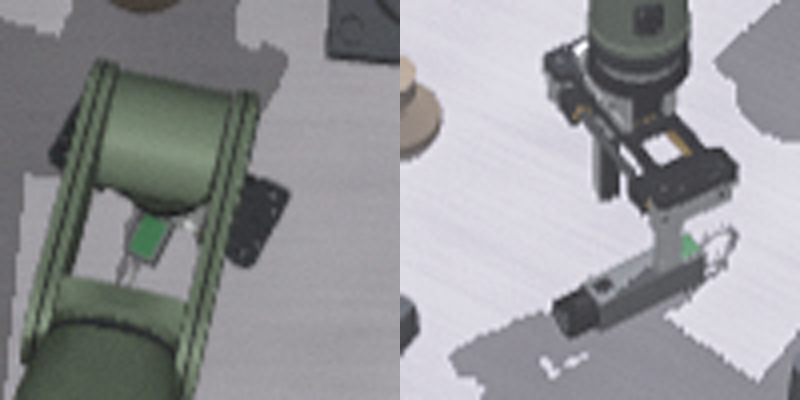

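The open jaws straddle the grey body in line with it, at scene crop (680,240). I descend and grip.

Call:
drive_tool([
  [[0.08,0,0,0.02,0,0,0],[0.08,0,0,0.02,0,0,0],[0.08,0,0,0,0,0,0],[0.08,0,0,0,0,0,0]],
])

```text
time: 3.8
tool_pos: [0.5068, -0.0081, 0.0727]
tcp_rot: [0.736, 3.051, 0.0]
ft_force: [1.7, -0.5, -0.6]
opening: 0.853
grip_force: 0.0
```

```bash
python3 n1.py
```

```text
[-0.19  0.25  1.85  0.    1.04 -1.28]
shift now(mm) [ 2.4 -0.6 41.6] turn(deg) [ 0.06  0.19 -0.37] shift after turn [ 2.3 -0.6 41.7]
```

Call:
drive_tool([
  [[0.08,0.002,0,0.02,0,0,0],[0.08,0,0,0.01,0,0,0],[0.08,0,0,0.009,0,0,0],[0.08,0,0,0,0,0,0],[0.08,0,0,0,0,0,0]],
])

```text
time: 4.3
tool_pos: [0.5037, -0.0069, 0.0318]
tcp_rot: [0.735, 3.054, 0.0]
ft_force: [0.4, 0.6, -0.1]
opening: 0.85
grip_force: 0.0
```

Call:
drive_tool([
  [[0.02,0,0,0,0,0,0],[0.02,0,0,0,0,0,0],[0.02,0,0,0,0,0,0],[0.02,0,0,0,0,0,0],[0.02,0,0,0,0,0,0],[0.02,0,0,0,0,0,0],[0.02,0,0,0,0,0,0],[0.02,0,0,0,0,0,0]],
], grip_force=35)

```text
time: 5.1
tool_pos: [0.5036, -0.0067, 0.0315]
tcp_rot: [0.735, 3.054, 0.001]
ft_force: [1.0, 1.2, -0.7]
opening: 0.316
grip_force: 35.0
```

Call:
drive_tool([
  [[0.02,0,0,-0.02,0,0,0],[0.02,0,0,-0.04,0,0,0],[0.02,0,0,-0.04,0,0,0],[0.02,0,0,-0.02,0,0,0],[0.02,0,0,0,0,0,0]],
])

```text
time: 5.6
tool_pos: [0.5056, -0.0074, 0.1546]
tcp_rot: [0.734, 3.048, 0.0]
ft_force: [0.3, 0.5, -2.9]
opening: 0.315
grip_force: 35.0
```

```bash
cat >> lib.py <<'E'
# thermometer in tool frame: origin off(tool), orientation: therm x=-tool x, y=+tool y, z=-tool z
OFF=np.array([0.0,0,.0315]); Q=R.from_euler('y',180,degrees=True)
def tool_for(pt,Robj,target,off=None):
    """TCP position such that object point pt (m, object frame) sits at target"""
    Rt=Robj*Q.inv(); o=OFF if off is None else off
    return np.array(target)-Rt.apply(o+Q.apply(pt)),Rt
E
cat > aim.py <<'E'
from lib import *; from station import r
a,b,c=pickle.load(open("poses.pkl","rb")); s=r.read_state(); print(s["qpos"].round(2),s["tool_pos"].round(4))
Rd=R.from_euler('z',b[2]); tgt=Rd.apply([-.185,0,.115])+[b[0],b[1],0]
P,Rt=tool_for([.07,0,.022],Rd,tgt); print("lens target",tgt.round(4),"tcp",P.round(4)); need(s,P,Rt)
E
python3 aim.py
```

```text
[-0.19  0.13  1.79 -0.    1.21 -1.28] [ 0.5056 -0.0074  0.1546]
lens target [ 0.5255 -0.2163  0.115 ] tcp [ 0.4558 -0.2107  0.1245]
shift now(mm) [ -47.9 -203.8   30.1] turn(deg) [ 2.000e-02  4.000e-01 -2.253e+01] shift after turn [  33.6 -206.6   30.1]
```

Call:
drive_tool([
  [[0.02,-0.008,-0.03,0,0,0,0],[0.02,-0.008,-0.035,0,0,0,0],[0.02,-0.008,-0.035,0,0,0,0],[0.02,-0.008,-0.035,0,0,0,0],[0.02,-0.008,-0.035,0,0,0,0],[0.02,-0.008,-0.034,0,0,0,0],[0.02,0,0,0.01,0,0,-7.5],[0.02,0,0,0.01,0,0,-7.5],[0.02,0,0,0.007,0,0,-7.5],[0.02,0,0,0,0,0,0]],
])

```text
time: 6.6
tool_pos: [0.4505, -0.2088, 0.1208]
tcp_rot: [-0.126, -3.133, -0.006]
ft_force: [-0.2, 0.3, -3.4]
opening: 0.319
grip_force: 35.0
```

Call:
drive_tool([
  [[0.02,0,0,0,0,0,0],[0.02,0,0,0,0,0,0],[0.02,0,0,0,0,0,0]],
])

```text
time: 6.9
tool_pos: [0.4534, -0.2104, 0.1246]
tcp_rot: [0.127, 3.139, -0.0]
ft_force: [0.4, -0.6, -2.9]
opening: 0.318
grip_force: 35.0
```

```bash
python3 aim.py
python3 - <<'E'
from station import eyes
import cv2,numpy as np
a=[]
for n,x,y in(("top",330,170),("scene",215,220)):
    c=eyes.capture(n)["img"];cv2.imwrite(f"pics/aim_{n}.png",c[:,:,::-1]);a.append(cv2.resize(c[y:y+80,x:x+80],(400,400),interpolation=cv2.INTER_CUBIC))
cv2.imwrite("pics/aim.png",np.hstack(a)[:,:,::-1])
E
```

```text
[-0.61  0.16  1.83 -0.    1.15 -2.1 ] [ 0.4534 -0.2104  0.1246]
lens target [ 0.5255 -0.2163  0.115 ] tcp [ 0.4558 -0.2107  0.1245]
shift now(mm) [-2.4 -0.2  0.1] turn(deg) [-0.01  0.02 -0.08] shift after turn [-2.4 -0.2  0.1]
```

View pics/aim.png

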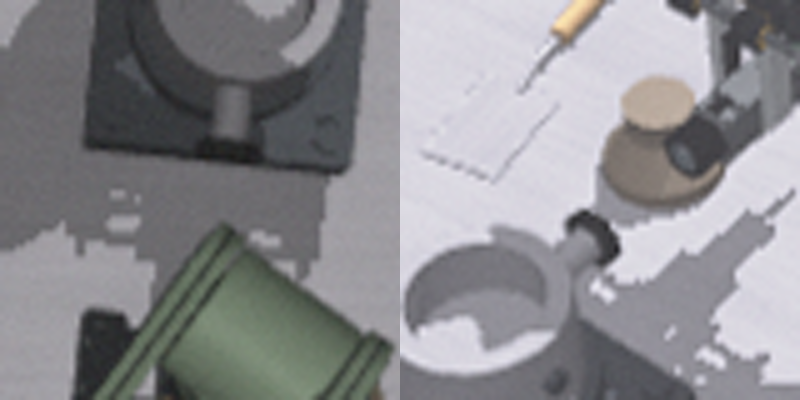

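```bash
python3 - <<'E'
from lib import *; from station import r
a,b,c=pickle.load(open("poses.pkl","rb")); p,q=pose(r.read_state())
Ro=q*Q; f=lambda x:p+q.apply(OFF+Q.apply(np.array(x)/1e3))
t=np.linspace(0,2*np.pi,40)
face=[f([70,17*np.cos(k),22+17*np.sin(k)]) for k in t]
uv=proj("scene",face); crop=lambda u:((u-[214.6,219.6])*5+[400,0]).round(0)
print("lens centre",crop(proj("scene",f([70,0,22]))),"face bbox",crop(uv.min(0)),crop(uv.max(0)))
Rd=R.from_euler('z',b[2]);g=lambda P:Rd.apply(np.array(P)/1e3)+[b[0],b[1],0]
back=proj("scene",[g([-95,20*np.cos(k),115+20*np.sin(k)]) for k in t]+[g([-105,20*np.cos(k),115+20*np.sin(k)]) for k in t])
print("disc bbox",crop(back.min(0)),crop(back.max(0)))
cr=lambda u:((u-[329.6,169.6])*5).round(0)
bt=proj("top",[g([-95,20,115]),g([-95,-20,115]),g([-105,20,115]),g([-105,-20,115])]);print("top disc",cr(bt).tolist())
E
python3 - <<'E'
import cv2
i=cv2.imread("pics/aim_scene.png")[235:285,235:295]
cv2.imwrite("pics/aimz.png",cv2.resize(i,(720,600),interpolation=cv2.INTER_CUBIC))
E
```

```text
lens centre [[685. 155.]] face bbox [665. 134.] [704. 177.]
disc bbox [566. 204.] [623. 264.]
top disc [[196.0, 143.0], [258.0, 149.0], [194.0, 158.0], [256.0, 165.0]]
```

View pics/aimz.png

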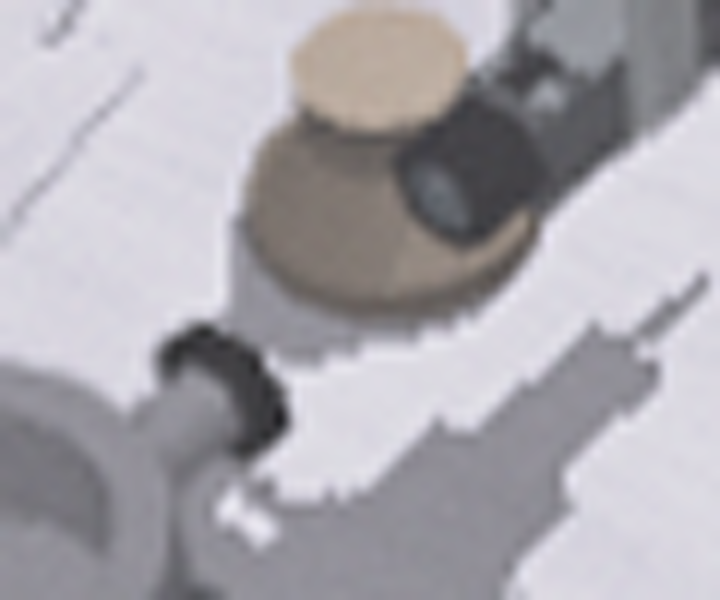

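In the scene zoom the lens is centred at (440,200) and the disc spans (157..290, 322..462). Both match their projections with the same 0.5 px bias, so the aim is right to about 1 mm at about 82 mm distance. I hold there.

Call:
drive_tool([
  [[0.02,-0.002,0,0,0,0,0],[0.02,0,0,0,0,0,0],[0.02,0,0,0,0,0,0],[0.02,0,0,0,0,0,0],[0.02,0,0,0,0,0,0],[0.02,0,0,0,0,0,0],[0.02,0,0,0,0,0,0],[0.02,0,0,0,0,0,0],[0.02,0,0,0,0,0,0],[0.02,0,0,0,0,0,0]],
])

```text
time: 8.0
tool_pos: [0.4552, -0.2105, 0.1244]
tcp_rot: [-0.125, -3.139, -0.0]
ft_force: [-0.1, -0.3, -3.1]
opening: 0.319
grip_force: 35.0
```

Call:
drive_tool([
  [[0.02,0,0,0,0,0,0],[0.02,0,0,0,0,0,0],[0.02,0,0,0,0,0,0],[0.02,0,0,0,0,0,0],[0.02,0,0,0,0,0,0],[0.02,0,0,0,0,0,0],[0.02,0,0,0,0,0,0],[0.02,0,0,0,0,0,0],[0.02,0,0,0,0,0,0],[0.02,0,0,0,0,0,0]],
])

```text
time: 9.0
tool_pos: [0.4552, -0.2105, 0.1244]
tcp_rot: [-0.125, -3.139, -0.0]
ft_force: [0.3, 0.3, -2.2]
opening: 0.316
grip_force: 35.0
```

```bash
cat > hang.py <<'E'
from lib import *; from station import r; import sys
a,b,c=pickle.load(open("poses.pkl","rb")); s=r.read_state(); print(s["qpos"].round(2),s["tool_pos"].round(4))
th,sx,dz=map(float,sys.argv[1:])  # tilt deg, stand x of eye mm, height above peg axis mm
ys=np.degrees(c[2])
Ro=R.from_euler('z',ys-90,degrees=True)*R.from_euler('y',th,degrees=True)
tgt=R.from_euler('z',ys,degrees=True).apply([sx/1e3,0,.25-sx*.18/1e3+dz/1e3])+[c[0],c[1],0]
P,Rt=tool_for([-.079,0,.022],Ro,tgt); print("eye",tgt.round(4),"tcp",P.round(4)); need(s,P,Rt)
e=s["tool_pos"]+R.from_rotvec(s["tcp_rot"]).apply(OFF+Q.apply([-.079,0,.022]))
print("eye now in stand mm",(R.from_euler('z',-ys,degrees=True).apply(e-[c[0],c[1],0])*1e3).round(1))
E
python3 hang.py 0 -150 0; python3 hang.py 50 -150 0
```

```text
[-0.61  0.17  1.82  0.    1.15 -2.1 ] [ 0.4552 -0.2105  0.1244]
eye [0.5259 0.1915 0.277 ] tcp [0.5422 0.1142 0.2865]
shift now(mm) [ -60.8  330.6 -162.1] turn(deg) [-0.   -0.   73.53] shift after turn [ 299.8  152.1 -162.1]
eye now in stand mm [-377.8 -356.4  114.9]
[-0.61  0.17  1.82  0.    1.15 -2.1 ] [ 0.4552 -0.2105  0.1244]
eye [0.5259 0.1915 0.277 ] tcp [0.5379 0.1347 0.2226]
shift now(mm) [-54.9 350.7 -98.2] turn(deg) [-31.96  42.78  68.54] shift after turn [281.4 152.1 182.6]
eye now in stand mm [-377.8 -356.4  114.9]
```

Call:
drive_tool([
  [[0.02,0.01,0,-0.03,0,0,0],[0.02,0.01,0,-0.045,0,0,0],[0.02,0,0,-0.045,0,0,0],[0.02,-0.01,0.03,-0.04,0,0,0],[0.02,-0.01,0.045,0,0,0,0],[0.02,-0.01,0.045,0,0,0,0],[0.02,-0.01,0.045,0,0,0,0],[0.02,-0.01,0.045,0,0,0,0],[0.02,-0.01,0.045,0,0,0,0],[0.02,-0.01,0.04,0,0,0,0]],
])

```text
time: 10.0
tool_pos: [0.5284, 0.0813, 0.2837]
tcp_rot: [0.124, 3.139, 0.0]
ft_force: [1.2, -0.9, -2.2]
opening: 0.32
grip_force: 35.0
```

Call:
drive_tool([
  [[0.02,-0.01,0.03,0,0,0,0],[0.02,0,0,0,0,0,8.2],[0.02,0,0,0,0,0,8.2],[0.02,0,0,0,0,0,8.2],[0.02,0,0,0,0,0,8.2],[0.02,0,0,0,0,0,8.2],[0.02,0,0,0,0,0,8.2],[0.02,0,0,0,0,0,8.2],[0.02,0,0,0,0,0,8.2],[0.02,0,0,0,0,0,7.9]],
])

```text
time: 11.0
tool_pos: [0.5405, 0.1081, 0.2834]
tcp_rot: [-1.985, -2.434, 0.0]
ft_force: [-0.8, 0.4, -2.2]
opening: 0.317
grip_force: 35.0
```

Call:
drive_tool([
  [[0.02,0,0,0,0,0,0],[0.02,0,0,0,0,0,0],[0.02,0,0,0,0,0,0]],
])

```text
time: 11.3
tool_pos: [0.5406, 0.1081, 0.2836]
tcp_rot: [-1.976, -2.442, 0.0]
ft_force: [0.1, -0.9, -3.6]
opening: 0.317
grip_force: 35.0
```

```bash
python3 hang.py 0 -150 0; python3 hang.py 50 -150 0
```

```text
[ 0.04  0.12  1.53  0.    1.49 -0.17] [0.5406 0.1081 0.2836]
eye [0.5259 0.1915 0.277 ] tcp [0.5422 0.1142 0.2865]
shift now(mm) [ 5.6  2.8 -2.9] turn(deg) [-0.01 -0.    0.14] shift after turn [ 5.6  2.8 -2.9]
eye now in stand mm [-153.    -5.6  274.1]
[ 0.04  0.12  1.53  0.    1.49 -0.17] [0.5406 0.1081 0.2836]
eye [0.5259 0.1915 0.277 ] tcp [0.5379 0.1347 0.2226]
shift now(mm) [26.6  2.9 61. ] turn(deg) [-0.07 50.    0.12] shift after turn [-29.6   2.8  59.6]
eye now in stand mm [-153.    -5.6  274.1]
```

Call:
drive_tool([
  [[0.02,0,0,0,0,5,0],[0.02,0,0,0,0,7.5,0],[0.02,0,0,0,0,7.5,0],[0.02,0,0,0,0,7.5,0],[0.02,0,0,0,0,7.5,0],[0.02,0,0,0,0,7.5,0],[0.02,0,0,0,0,7.5,0],[0.02,0,0,0,0,0,0],[0.02,0,0,0,0,0,0],[0.02,0,0,0,0,0,0]],
])

```text
time: 12.3
tool_pos: [0.5411, 0.1086, 0.2847]
tcp_rot: [-1.494, -1.848, -0.697]
ft_force: [0.5, 0.6, -2.9]
opening: 0.318
grip_force: 35.0
```

```bash
python3 hang.py 50 -150 0; python3 hang.py 60 -150 0
```

```text
[-0.36  0.32  1.52  0.72  1.79 -0.59] [0.5411 0.1086 0.2847]
eye [0.5259 0.1915 0.277 ] tcp [0.5379 0.1347 0.2226]
shift now(mm) [-30.5   2.2  60.1] turn(deg) [0.   0.18 0.18] shift after turn [-30.7   2.3  60. ]
eye now in stand mm [-152.5  -26.   338.9]
[-0.36  0.32  1.52  0.72  1.79 -0.59] [0.5411 0.1086 0.2847]
eye [0.5259 0.1915 0.277 ] tcp [0.5358 0.1448 0.2133]
shift now(mm) [-30.9   2.2  73.9] turn(deg) [-1.000e-02  1.018e+01  1.800e-01] shift after turn [-43.5   2.3  67.3]
eye now in stand mm [-152.5  -26.   338.9]
```

Call:
drive_tool([
  [[0.02,0,0,0,0,5,0],[0.02,0,0,0,0,5,0],[0.02,-0.015,0,0.022,0,0,0],[0.02,-0.015,0,0.022,0,0,0],[0.02,-0.013,0.002,0.022,0,0,0],[0.02,0,0,0,0,0,0],[0.02,0,0,0,0,0,0],[0.02,0,0,0,0,0,0]],
])

```text
time: 13.1
tool_pos: [0.5364, 0.1432, 0.2154]
tcp_rot: [-1.387, -1.716, -0.803]
ft_force: [-0.7, 0.6, -2.8]
opening: 0.323
grip_force: 35.0
```

```bash
python3 hang.py 60 -150 0;python3 hang.py 60 -55 0
python3 - <<'E'
from station import eyes,r
import cv2,numpy as np,pickle
from lib import *
a,b,c=pickle.load(open("poses.pkl","rb")); p,q=pose(r.read_state())
e=lambda k:p+q.apply(OFF+Q.apply([-.079+.019*np.cos(k),0,.022+.019*np.sin(k)]))
t=np.linspace(0,2*np.pi,40)
st=lambda x:R.from_euler('z',c[2]).apply([x,0,.25-.18*x])+[c[0],c[1],0]
o=[]
for n,x,y,w,h in(("top",190,140,100,100),("scene",340,220,100,100)):
    i=eyes.capture(n)["img"][y:y+h,x:x+w]
    i=cv2.resize(i,(400,400),interpolation=cv2.INTER_CUBIC)
    f=lambda u:np.int32((u-[x-.375,y-.375])*4).reshape(-1,1,2)
    j=i.copy()
    cv2.polylines(j,[f(proj(n,[e(k) for k in t]))],True,(255,0,0),1);cv2.polylines(j,[f(proj(n,[st(-.1),st(-.01)]))],False,(0,0,255),1)
    o.append(np.hstack([j]))
cv2.imwrite("pics/h1.png",np.hstack(o)[:,:,::-1])
E
```

```text
[-0.35  0.46  1.6   0.84  1.74 -0.71] [0.5364 0.1432 0.2154]
eye [0.5259 0.1915 0.277 ] tcp [0.5358 0.1448 0.2133]
shift now(mm) [-0.9 -0.3  2.5] turn(deg) [0.05 0.14 0.23] shift after turn [-0.9 -0.3  2.5]
eye now in stand mm [-150.    -1.5  278.9]
[-0.35  0.46  1.6   0.84  1.74 -0.71] [0.5364 0.1432 0.2154]
eye [0.6189 0.2111 0.2599] tcp [0.6287 0.1644 0.1962]
shift now(mm) [-16.1  94.6  11.2] turn(deg) [0.05 0.14 0.23] shift after turn [-15.8  94.7  11. ]
eye now in stand mm [-150.    -1.5  278.9]
```

View pics/h1.png

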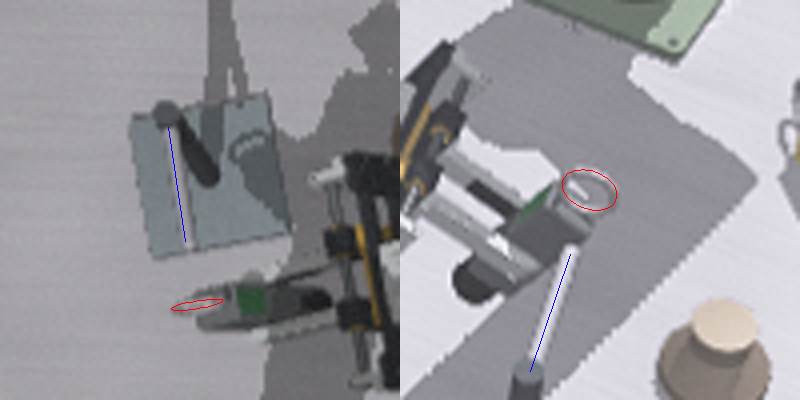

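Call:
drive_tool([
  [[0.02,-0.003,0.016,0.002,0,0,0],[0.02,-0.003,0.015,0.002,0,0,0],[0.02,0,0,0,0,0,0],[0.02,0,0,0,0,0,0],[0.02,0,0,0,0,0,0]],
])

```text
time: 13.7
tool_pos: [0.5652, 0.15, 0.2066]
tcp_rot: [-1.387, -1.711, -0.801]
ft_force: [0.1, -1.5, -2.6]
opening: 0.317
grip_force: 35.0
```

```bash
python3 hang.py 60 -118 0
python3 - <<'E'
from station import eyes,r
import cv2,numpy as np
from lib import *
a,b,c=pickle.load(open("poses.pkl","rb")); p,q=pose(r.read_state())
e=lambda k,d=.019:p+q.apply(OFF+Q.apply([-.079+d*np.cos(k),0,.022+d*np.sin(k)]))
t=np.linspace(0,2*np.pi,40)
st=lambda x:R.from_euler('z',c[2]).apply([x,0,.25-.18*x])+[c[0],c[1],0]
o=[]
for n,x,y in(("top",218,170),("scene",362,252)):
    i=eyes.capture(n)["img"];cv2.imwrite(f"pics/h2_{n}.png",i[:,:,::-1])
    i=cv2.resize(i[y:y+50,x:x+40],(400,500),interpolation=cv2.INTER_CUBIC)
    f=lambda u:((u-[x-.45,y-.45])*10).round(0)
    E=f(proj(n,[e(k) for k in t]));print(n,"eye ring bbox",E.min(0),E.max(0),"centre",f(proj(n,e(0,0))),"tip,mid",f(proj(n,[st(-.106),st(-.055)])).tolist())
    o.append(i)
cv2.imwrite("pics/h2.png",np.hstack(o)[:,:,::-1])
E
```

```text
[-0.32  0.52  1.53  0.86  1.73 -0.68] [0.5652 0.15   0.2066]
eye [0.5572 0.1981 0.2712] tcp [0.5671 0.1514 0.2076]
shift now(mm) [1.3 2.1 0.4] turn(deg) [-0.02  0.01  0.02] shift after turn [1.3 2.1 0.4]
eye now in stand mm [-120.2   -1.   270.3]
top eye ring bbox [134. 353.] [263. 383.] centre [[199. 368.]] tip,mid [[188.0, 323.0], [163.0, 160.0]]
scene eye ring bbox [156. 205.] [293. 306.] centre [[224. 256.]] tip,mid [[213.0, 298.0], [158.0, 461.0]]
```

View pics/h2.png

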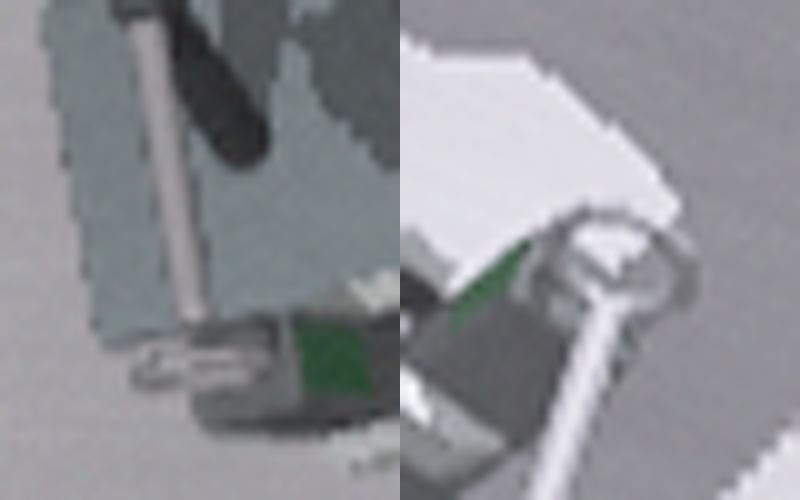

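In the top view the ring (133..270, ~370) and the peg line, extended to x≈204 there, are centred to about 1 mm. In the scene view the tip (605,292) is seen through the ring. I insert along the peg.

```bash
python3 hang.py 60 -55 0
```

```text
[-0.32  0.52  1.53  0.86  1.73 -0.68] [0.5652 0.15   0.2065]
eye [0.6189 0.2111 0.2599] tcp [0.6287 0.1644 0.1962]
shift now(mm) [-8.4 65.1  5.9] turn(deg) [-0.01  0.    0.01] shift after turn [-8.4 65.1  5.9]
eye now in stand mm [-120.2   -0.9  270.2]
```

Call:
drive_tool([
  [[0.02,-0.001,0.01,0.001,0,0,0],[0.02,-0.001,0.01,0.001,0,0,0],[0.02,-0.001,0.01,0.001,0,0,0],[0.02,-0.001,0.01,0.001,0,0,0],[0.02,-0.001,0.01,0.001,0,0,0],[0.02,-0.002,0.01,0.001,0,0,0],[0.02,-0.001,0.005,0,0,0,0],[0.02,0,0,0,0,0,0],[0.02,0,0,0,0,0,0],[0.02,0,0,0,0,0,0]],
])

```text
time: 14.8
tool_pos: [0.6286, 0.1648, 0.1963]
tcp_rot: [-1.387, -1.711, -0.801]
ft_force: [-0.7, 0.3, -1.9]
opening: 0.318
grip_force: 35.0
```

```bash
python3 hang.py 60 -55 -7
```

```text
[-0.27  0.64  1.36  0.89  1.73 -0.62] [0.6286 0.1648 0.1963]
eye [0.6189 0.2111 0.2529] tcp [0.6287 0.1644 0.1892]
shift now(mm) [-6.4  0.1  3.2] turn(deg) [-0.04 -0.01 -0.  ] shift after turn [-6.3  0.1  3.2]
eye now in stand mm [-55.1   0.4 260. ]
```

Call:
drive_tool([
  [[0.02,-0.003,0,0.0015,0,0,0],[0.02,-0.003,0,0.0015,0,0,0],[0.02,-0.002,0,0.001,0,0,0],[0.02,0,0,0,0,0,0],[0.02,0,0,0,0,0,0]],
])

```text
time: 15.3
tool_pos: [0.6289, 0.1643, 0.1872]
tcp_rot: [-1.387, -1.711, -0.801]
ft_force: [-0.2, 0.2, -2.3]
opening: 0.317
grip_force: 35.0
```

Call:
drive_tool([
  [[0.02,-0.0015,0,0.001,0,0,0],[0.02,0,0,0,0,0,0],[0.02,0,0,0,0,0,0]],
])

```text
time: 15.6
tool_pos: [0.6292, 0.1646, 0.1865]
tcp_rot: [-1.386, -1.711, -0.802]
ft_force: [-0.7, 1.3, 1.1]
opening: 0.318
grip_force: 35.0
```

Contact appears at the expected height, with the peg carrying the eye. I release and back out.

Call:
drive_tool([
  [[0.05,0,0,0,0,0,0],[0.05,0,0,0,0,0,0],[0.05,0,0,-0.01,0,0,0],[0.05,0,0,-0.025,0,0,0],[0.05,0,0,-0.04,0,0,0],[0.05,0,0,-0.045,0,0,0],[0.05,0,0,-0.045,0,0,0],[0.05,0,0,-0.03,0,0,0],[0.05,0,0,0,0,0,0],[0.05,0,0,0,0,0,0]],
])

```text
time: 16.6
tool_pos: [0.664, -0.0016, 0.2831]
tcp_rot: [-1.389, -1.711, -0.802]
ft_force: [0.4, 0.6, 0.1]
opening: 0.534
grip_force: 0.0
```

Call:
drive_tool([
  [[0.05,0,0,0,0,0,0],[0.05,0,0,0,0,0,0],[0.05,0,0,0,0,0,0],[0.05,0,0,0,0,0,0],[0.05,0,0,0,0,0,0],[0.05,0,0,0,0,0,0],[0.05,0,0,0,0,0,0],[0.05,0,0,0,0,0,0],[0.05,0,0,0,0,0,0],[0.05,0,0,0,0,0,0]],
])

```text
time: 17.6
tool_pos: [0.6639, -0.0008, 0.2831]
tcp_rot: [-1.387, -1.711, -0.801]
ft_force: [0.0, -0.1, 0.2]
opening: 0.534
grip_force: 0.0
```

Call:
drive_tool([
  [[0.05,0,0,0,0,0,0],[0.05,0,0,0,0,0,0],[0.05,0,0,0,0,0,0],[0.05,0,0,0,0,0,0],[0.05,0,0,0,0,0,0],[0.05,0,0,0,0,0,0],[0.05,0,0,0,0,0,0],[0.05,0,0,0,0,0,0],[0.05,0,0,0,0,0,0],[0.05,0,0,0,0,0,0]],
])

```text
time: 18.6
tool_pos: [0.6639, -0.0008, 0.2831]
tcp_rot: [-1.387, -1.711, -0.801]
ft_force: [-0.1, -0.4, -0.5]
opening: 0.532
grip_force: 0.0
```

Call:
drive_tool([
  [[0.05,0,0,0,0,0,0],[0.05,0,0,0,0,0,0],[0.05,0,0,0,0,0,0],[0.05,0,0,0,0,0,0],[0.05,0,0,0,0,0,0],[0.05,0,0,0,0,0,0],[0.05,0,0,0,0,0,0],[0.05,0,0,0,0,0,0],[0.05,0,0,0,0,0,0],[0.05,0,0,0,0,0,0]],
])

```text
time: 19.6
tool_pos: [0.6638, -0.0008, 0.2831]
tcp_rot: [-1.387, -1.711, -0.801]
ft_force: [0.7, 0.1, -0.1]
opening: 0.534
grip_force: 0.0
```

Call:
drive_tool([
  [[0.05,0,0,0,0,0,0],[0.05,0,0,0,0,0,0],[0.05,0,0,0,0,0,0],[0.05,0,0,0,0,0,0],[0.05,0,0,0,0,0,0],[0.05,0,0,0,0,0,0],[0.05,0,0,0,0,0,0],[0.05,0,0,0,0,0,0],[0.05,0,0,0,0,0,0],[0.05,0,0,0,0,0,0]],
])

```text
time: 20.6
tool_pos: [0.6639, -0.0008, 0.2831]
tcp_rot: [-1.387, -1.711, -0.801]
ft_force: [0.1, -0.3, -0.2]
opening: 0.536
grip_force: 0.0
```

Call:
drive_tool([
  [[0.05,0,0,0,0,0,0],[0.05,0,0,0,0,0,0],[0.05,0,0,0,0,0,0],[0.05,0,0,0,0,0,0],[0.05,0,0,0,0,0,0],[0.05,0,0,0,0,0,0],[0.05,0,0,0,0,0,0],[0.05,0,0,0,0,0,0],[0.05,0,0,0,0,0,0],[0.05,0,0,0,0,0,0]],
])

```text
time: 21.6
tool_pos: [0.6639, -0.0007, 0.2831]
tcp_rot: [-1.387, -1.711, -0.801]
ft_force: [0.2, -0.7, 0.0]
opening: 0.537
grip_force: 0.0
```

Call:
drive_tool([
  [[0.05,0,0,0,0,0,0],[0.05,0,0,0,0,0,0],[0.05,0,0,0,0,0,0],[0.05,0,0,0,0,0,0],[0.05,0,0,0,0,0,0],[0.05,0,0,0,0,0,0],[0.05,0,0,0,0,0,0],[0.05,0,0,0,0,0,0],[0.05,0,0,0,0,0,0],[0.05,0,0,0,0,0,0]],
])

```text
time: 22.6
tool_pos: [0.6639, -0.0008, 0.2831]
tcp_rot: [-1.387, -1.711, -0.801]
ft_force: [0.2, 0.5, 1.3]
opening: 0.533
grip_force: 0.0
```

Call:
drive_tool([
  [[0.05,0,0,0,0,0,0],[0.05,0,0,0,0,0,0],[0.05,0,0,0,0,0,0],[0.05,0,0,0,0,0,0],[0.05,0,0,0,0,0,0],[0.05,0,0,0,0,0,0],[0.05,0,0,0,0,0,0],[0.05,0,0,0,0,0,0],[0.05,0,0,0,0,0,0],[0.05,0,0,0,0,0,0]],
])

```text
time: 23.6
tool_pos: [0.6639, -0.0008, 0.2831]
tcp_rot: [-1.387, -1.711, -0.801]
ft_force: [-0.5, 0.6, -0.6]
opening: 0.53
grip_force: 0.0
```

Call:
drive_tool([
  [[0.05,0,0,0,0,0,0],[0.05,0,0,0,0,0,0],[0.05,0,0,0,0,0,0],[0.05,0,0,0,0,0,0],[0.05,0,0,0,0,0,0],[0.05,0,0,0,0,0,0],[0.05,0,0,0,0,0,0],[0.05,0,0,0,0,0,0],[0.05,0,0,0,0,0,0],[0.05,0,0,0,0,0,0]],
])

```text
time: 24.6
tool_pos: [0.6639, -0.0008, 0.2831]
tcp_rot: [-1.387, -1.711, -0.801]
ft_force: [1.1, 0.2, -0.3]
opening: 0.532
grip_force: 0.0
```

Run:
```python
from station import eyes,r
import cv2,numpy as np
t=eyes.capture("top")["img"];a=eyes.capture("scene")["img"]
for _ in range(4): eyes.capture("scene")
b=eyes.capture("scene")["img"]
print("diff",np.abs(a.astype(int)-b)[260:400,320:420].mean(), (np.abs(a.astype(int)-b)[260:400,320:420].max(2)>25).sum())
z=lambda i,x,y:cv2.resize(i[y:y+130,x:x+130],(400,400),interpolation=cv2.INTER_CUBIC)
cv2.imwrite("pics/fin.png",np.hstack([z(t,180,120),z(b,310,255)])[:,:,::-1])
```

```text
diff 3.1619761904761905 310
```

View pics/fin.png

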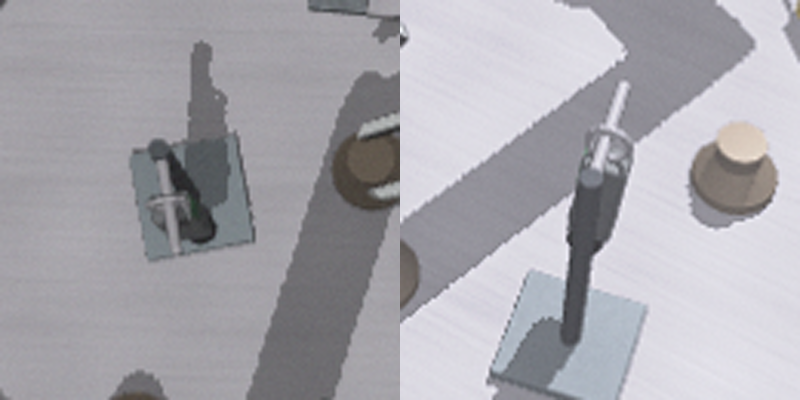

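The thermometer hangs by its eye on the peg, at top crop (170,205) and scene crop (607,150), with its lens down. The frame difference suggests it may still be swinging, so I wait longer.

Call:
drive_tool([
  [[0.05,0,0,0,0,0,0],[0.05,0,0,0,0,0,0],[0.05,0,0,0,0,0,0],[0.05,0,0,0,0,0,0],[0.05,0,0,0,0,0,0],[0.05,0,0,0,0,0,0],[0.05,0,0,0,0,0,0],[0.05,0,0,0,0,0,0],[0.05,0,0,0,0,0,0],[0.05,0,0,0,0,0,0]],
])

```text
time: 25.95
tool_pos: [0.6639, -0.0008, 0.2831]
tcp_rot: [-1.387, -1.711, -0.801]
ft_force: [0.1, -0.1, 0.3]
opening: 0.536
grip_force: 0.0
```

Call:
drive_tool([
  [[0.05,0,0,0,0,0,0],[0.05,0,0,0,0,0,0],[0.05,0,0,0,0,0,0],[0.05,0,0,0,0,0,0],[0.05,0,0,0,0,0,0],[0.05,0,0,0,0,0,0],[0.05,0,0,0,0,0,0],[0.05,0,0,0,0,0,0],[0.05,0,0,0,0,0,0],[0.05,0,0,0,0,0,0]],
])

```text
time: 26.95
tool_pos: [0.6639, -0.0008, 0.2831]
tcp_rot: [-1.387, -1.711, -0.801]
ft_force: [0.0, 0.5, -0.2]
opening: 0.53
grip_force: 0.0
```

Call:
drive_tool([
  [[0.05,0,0,0,0,0,0],[0.05,0,0,0,0,0,0],[0.05,0,0,0,0,0,0],[0.05,0,0,0,0,0,0],[0.05,0,0,0,0,0,0],[0.05,0,0,0,0,0,0],[0.05,0,0,0,0,0,0],[0.05,0,0,0,0,0,0],[0.05,0,0,0,0,0,0],[0.05,0,0,0,0,0,0]],
])

```text
time: 27.95
tool_pos: [0.6639, -0.0008, 0.2831]
tcp_rot: [-1.387, -1.711, -0.801]
ft_force: [0.3, -0.6, 0.4]
opening: 0.533
grip_force: 0.0
```

```bash
cat > still.py <<'E'
from station import eyes
import numpy as np
f=[eyes.capture("scene")["img"].astype(int) for _ in range(10)]
for k in(3,6,9):
    d=np.abs(f[0]-f[k]).max(2)
    print([(int((d[y:y+60,x:x+60]>25).sum()),d[y:y+60,x:x+60].mean().round(2)) for x,y in((350,275),(430,380),(200,260))])
E
python3 still.py
```

```text
[(31, np.float64(2.53)), (0, np.float64(1.67)), (0, np.float64(2.23))]
[(74, np.float64(3.71)), (0, np.float64(1.65)), (0, np.float64(2.21))]
[(76, np.float64(3.68)), (0, np.float64(1.68)), (0, np.float64(2.22))]
```

Still moving slightly. I wait longer.

Call:
drive_tool([
  [[0.05,0,0,0,0,0,0],[0.05,0,0,0,0,0,0],[0.05,0,0,0,0,0,0],[0.05,0,0,0,0,0,0],[0.05,0,0,0,0,0,0],[0.05,0,0,0,0,0,0],[0.05,0,0,0,0,0,0],[0.05,0,0,0,0,0,0],[0.05,0,0,0,0,0,0],[0.05,0,0,0,0,0,0]],
])

```text
time: 29.45
tool_pos: [0.6639, -0.0008, 0.2831]
tcp_rot: [-1.387, -1.711, -0.801]
ft_force: [0.0, -0.5, -0.1]
opening: 0.537
grip_force: 0.0
```

Call:
drive_tool([
  [[0.05,0,0,0,0,0,0],[0.05,0,0,0,0,0,0],[0.05,0,0,0,0,0,0],[0.05,0,0,0,0,0,0],[0.05,0,0,0,0,0,0],[0.05,0,0,0,0,0,0],[0.05,0,0,0,0,0,0],[0.05,0,0,0,0,0,0],[0.05,0,0,0,0,0,0],[0.05,0,0,0,0,0,0]],
])

```text
time: 30.45
tool_pos: [0.6639, -0.0007, 0.2831]
tcp_rot: [-1.387, -1.711, -0.801]
ft_force: [0.5, 0.3, 0.5]
opening: 0.534
grip_force: 0.0
```

Call:
drive_tool([
  [[0.05,0,0,0,0,0,0],[0.05,0,0,0,0,0,0],[0.05,0,0,0,0,0,0],[0.05,0,0,0,0,0,0],[0.05,0,0,0,0,0,0],[0.05,0,0,0,0,0,0],[0.05,0,0,0,0,0,0],[0.05,0,0,0,0,0,0],[0.05,0,0,0,0,0,0],[0.05,0,0,0,0,0,0]],
])

```text
time: 31.45
tool_pos: [0.6639, -0.0008, 0.2831]
tcp_rot: [-1.387, -1.711, -0.801]
ft_force: [-0.2, -0.8, -0.7]
opening: 0.534
grip_force: 0.0
```

Call:
drive_tool([
  [[0.05,0,0,0,0,0,0],[0.05,0,0,0,0,0,0],[0.05,0,0,0,0,0,0],[0.05,0,0,0,0,0,0],[0.05,0,0,0,0,0,0],[0.05,0,0,0,0,0,0],[0.05,0,0,0,0,0,0],[0.05,0,0,0,0,0,0],[0.05,0,0,0,0,0,0],[0.05,0,0,0,0,0,0]],
])

```text
time: 32.45
tool_pos: [0.6639, -0.0008, 0.2831]
tcp_rot: [-1.387, -1.711, -0.801]
ft_force: [0.6, -0.2, -0.6]
opening: 0.534
grip_force: 0.0
```

Call:
drive_tool([
  [[0.05,0,0,0,0,0,0],[0.05,0,0,0,0,0,0],[0.05,0,0,0,0,0,0],[0.05,0,0,0,0,0,0],[0.05,0,0,0,0,0,0],[0.05,0,0,0,0,0,0],[0.05,0,0,0,0,0,0],[0.05,0,0,0,0,0,0],[0.05,0,0,0,0,0,0],[0.05,0,0,0,0,0,0]],
])

```text
time: 33.45
tool_pos: [0.6638, -0.0008, 0.2831]
tcp_rot: [-1.387, -1.711, -0.801]
ft_force: [-0.7, 0.5, -0.0]
opening: 0.531
grip_force: 0.0
```

```bash
python3 still.py
```

```text
[(0, np.float64(1.92)), (0, np.float64(1.68)), (0, np.float64(2.2))]
[(0, np.float64(1.95)), (0, np.float64(1.68)), (0, np.float64(2.19))]
[(0, np.float64(1.92)), (0, np.float64(1.65)), (0, np.float64(2.21))]
```

```bash
python3 -c "
from station import r
print(r.job_done())"
```

```text
the job is handed in; nothing more can be done
None
```

The grey thermometer was held still on the spot, about 80 mm away, for about 2 s. It now hangs still by its eye on the peg, lens down and released with the gripper clear, and the job was handed in at about 34 s.

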